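# Weigh the tin with its inner lid: nested lids on, outer cover off

## Robot

A 6-joint arm with a two-finger parallel gripper is mounted at the origin on a cart in front of the work surface, level with it; the furniture and walls round the work are solid. World frame = base frame: x ahead of the robot, y to its left, z up, the work surface at z = 0. Lengths are in mm, angles in rad, forces in N, time in s.
With the tool pointing down it reaches from about 350 to 975 mm from the base axis. Payload 7.1 kg.
Tool frame: the origin (TCP) lies at the very end of the fingers, on their centre line; the grasp point (between the pads) lies 19 mm behind it; z points along the fingers, y is the direction in which the jaws open and shut (so a half turn about z gives the same grasp; the last joint's range is limited). The gripper opens to 88 mm and grips with 3 to 60 N. Pads are 20 mm wide; open, the fingers measure 115 mm over their backs; the gripper's body (75 mm by 178 mm) begins 61 mm behind the grasp point.
Start: joints at [-1.358, 0.423, 1.63, -0, 1.089, -0.019], TCP at [143.6, -608.263, 222.675] pointing down, gripper open.
Joint ranges: [-3, 3], [-0.9, 2.11], [0.09, 2.58], [-1.31, 4.45], [0.11, 2.69], [-2.54, 2.54]. Speed limits (rad/s): [2.39, 2.39, 3.01, 3.14, 3.14, 3.14].

## Interface

Orientations are given as a rotation vector (axis times angle).
In Python, from workcell import readout, imaging, close_job gives the robot as it stands.
- The arm moves only by the tool carry_out, never from a script. Its argument "rows" is a list of rows, each a list of 3 entries, a list of its own where there are three numbers: the shift along the tool's x, y, z in m, then the turn, a rotation vector about the tool's x, y, z in rad, then the closure, from 0 (fully open) to 1 (shut). In form: [[[dx, dy, dz], [wx, wy, wz], hand], ...]. A call has 1 to 12 rows; each row shifts and turns the commanded pose from where the row before left it, along the tool's axes as they then stand; what a row does not reach is not made up. A row lasts 1/12 s, in which the tool goes at most 41.7 mm and 7.16 degrees, less where a joint would pass 70% of its speed; a pose out of reach is approached as far as the arm can. A call with a gripper value outside its range is refused whole. The fingers move at their own pace and stop on an object; the grip force is fixed at half the most. Time passes only in rows, so rows that do not move let the fingers close. It gives the time, the measured TCP pose, the force and the opening at its end, in the units of the state.
- readout.get_obs(): the state, without advancing time (a new reading comes with each control period).
- imaging.get_image(name): name is "side" or "top" or "wrist"; returns the picture (420x560x3 uint8, red, green, blue); there is no depth.
- imaging.camera_params(name): a dict with "fx", "fy", "cx", "cy" (pixels), "k1" (the pictures are not rectified: a ray, as slopes to the right and down, at radius r is drawn at 1 + k1 r^2 times it, then the intrinsics apply), "rvec" (rotation vector, rad) and "tvec" (3), from world to camera coordinates, as OpenCV has them; the wrist camera has in their place "T_tool_cam" (4x4, takes a point from camera to tool coordinates, whose origin is the TCP and whose axes are the flange's). Camera axes: x right, y down, z forward; pixel columns grow to the right and rows downward; lengths in mm; the calibration is good to about 2 mm. A picture is of the moment at which its call begins: read the wrist's pose just before it. camera_params takes no time and is no camera call.
- close_job(): hands the job in, once; it reports no verdict.
The state is a dict: "t": time; "qpos": joint angles; "qvel": joint speeds; "joint_torque": joint torques, N m; "ee_pos": TCP position; "orientation": TCP orientation; "ft_force": force on the tool from outside, world axes, zero at the start; "moment": the same for the moment, N m; "width": finger opening in mm.
Only numpy, scipy, OpenCV 4.12 (cv2) and the standard library are available. Lean on these libraries where they do the work, as an engineer would, in place of code of your own. Each camera call takes 0.05 s, during which the arm holds its last target.

## Task

The tin is to be weighed closed by its inner lid alone. First stand the open tin upright in the middle of the scale pan and let go; then carry the two nested lids over together (the wooden knob lifts both), lower them gently onto the tin until they sit fully home, and let go; then lift off the blue outer cover alone (its collar is there to grip), leaving the inner lid seated and the tin in the middle of the pan. Finish while still holding the cover level in the air, a few centimetres clear above the top of the knob; never push or drop anything so hard that the pan goes down to its stop, and leave the shaker, tub and thermometer where they are.

Things in the scene. Friction and masses are not known exactly. Their poses are not given: they have to be found in the camera images.
- tin: Open round steel tin, outer diameter 60 mm, height 60 mm, wall 2.5 mm, floor 4 mm, about 0.22 kg. Starts upright on the table, to the left or right of the scale (the nested lids are on the other side). Origin: centre of its underside, z up its axis.
- inner_lid: White inner lid with a straight wooden knob, about 0.13 kg. Origin: centre of its underside, z up. Upward: tapered plug 0-10 mm (dia 36 mm, 47 mm from 6 mm up; tin mouth 55 mm), flange dia 60 mm at 10-14 mm that rests on the tin's rim, knob dia 16 mm at 14-73 mm. Home in the tin, its origin is 50 mm above the tin's. Starts standing on its plug on the table, cover nested over it.
- cover: Blue outer cover, 0.08 kg, resting loose on the inner lid's flange, knob sticking 27 mm out of its collar: the knob lifts both, the collar the cover alone. Origin: centre of lower edge, z up; nested, 2 mm above the inner lid's. Upward: skirt 0-12 mm (outer dia 77, inner 72), flat top 12-16 mm, collar 16-44 mm (outer dia 40, hole 22), where to grip it.
- scale: Low white kitchen scale, 150 x 170 mm, housing top 39 mm above the table, fixed to the table; it stands between the tin and the lids. Origin: centre of its underside; its display faces its -x.
- pan_center (a point): Centre of the upper face of the scale's round steel pan (diameter 128 mm), 64 mm above the table when empty; it moves with the pan. A thin dark ring of diameter 66 mm marks the middle.
- scale_pan (a joint): How far the pan is pressed down, m: 0 empty, spring 600 N/m (tin and both lids together sink it by about 7 mm), stop at 0.016.
- flour_shaker: Bystander: steel flour shaker, diameter 72 mm, 88 mm high, on the right, beyond the tin or lids. Origin: centre of its underside.
- tub_blue: Bystander: small white tub with a blue lid, diameter 73 mm, 47 mm high, left of the scale, beyond the tin or lids. Origin: centre of its underside.
- thermometer: Bystander: probe thermometer, 226 x 24 x 18 mm, lying across behind the scale. Origin: its middle, on the table.

How it is judged:
By the outcome, as a careful person would: the job done as asked, in the order asked, and still so for the second after the job is handed in, while the arm keeps its last pose, push and grip.
It also fails if it takes over 67 s, if anything falls off the work surface, if the arm or the gripper's body presses on something with over 40 N, if the wrist force passes 120 N, or if a joint passes its speed limit or range.

## Working session

There is one attempt and no reset: what is moved stays moved. The work goes in short steps, Python scripts to look and compute and a tool call to move; the robot and the scene stay as the last step left them, time stands still between calls to the robot, and variables do not carry over. Pictures are saved under pics/ and viewed, and the job is handed in when it is done.

Besides the shell and the picture viewer there is one more tool, called after ">>>" in YAML: its name, and indented under it one key for each argument. carry_out: Moves the arm, as the interface text tells. Its arguments: {"type":"object","properties":{"rows":{"type":"array","items":{"type":"array"}}},"required":["rows"]}

```bash
mkdir -p pics; ls
python3 - <<'E'
from workcell import readout, imaging
import cv2
print(readout.get_obs())
for n in ("side","top","wrist"):
    print(n, imaging.camera_params(n))
    cv2.imwrite(f"pics/{n}0.png", imaging.get_image(n)[:,:,::-1])
E
```

```text
pics
{'t': 0.0, 'qpos': array([-1.35800628e+00,  4.23844180e-01,  1.63068380e+00, -1.42050560e-05,
        1.08859775e+00, -1.89597570e-02]), 'qvel': array([-0.00081421,  0.00121855, -0.00136686, -0.00021875, -0.00026279,
        0.00093476]), 'joint_torque': array([ 4.75510955e-03, -5.44612849e+01, -2.73663175e+01,  6.46947906e-02,
        2.28150305e-02, -1.16948067e-04]), 'ee_pos': array([ 143.47893356, -607.73734385,  221.9020484 ]), 'orientation': array([-3.11900953e+00, -3.63051655e-01,  2.52566535e-04]), 'ft_force': array([ 0.00545625,  0.16099605, -0.72258073]), 'moment': array([-0.00017191,  0.00185453,  0.040627  ]), 'width': 87.56902646585249}
side {'fx': 449.405651430102, 'fy': 449.405651430102, 'cx': 284.0810760788249, 'cy': 205.32928781576643, 'k1': -0.002095353983054299, 'rvec': array([ 0.79621409, -2.45898423,  1.27171889]), 'tvec': array([450.97797105, 257.3784598 , 861.07883925])}
top {'fx': 462.64653587438187, 'fy': 462.64653587438187, 'cx': 287.05464263772336, 'cy': 205.68899509928562, 'k1': -0.09703666398723489, 'rvec': array([ 2.17620519, -2.11419717,  0.15925995]), 'tvec': array([ -31.33626346,  529.59999738, 1084.2002251 ])}
wrist {'fx': 296.9760234566355, 'fy': 296.9760234566355, 'cx': 281.37167214702896, 'cy': 206.24042344970974, 'k1': -0.016624755697752593, 'T_tool_cam': array([[-5.38667131e-05, -9.55139887e-01, -2.96155015e-01,
         8.27230591e+01],
       [ 9.99999850e-01,  1.09765671e-04, -5.35895958e-04,
         1.83787431e+00],
       [ 5.44363258e-04, -2.96155000e-01,  9.55139738e-01,
        -1.61705399e+02],
       [ 0.00000000e+00,  0.00000000e+00,  0.00000000e+00,
         1.00000000e+00]])}
```

View pics/side0.png

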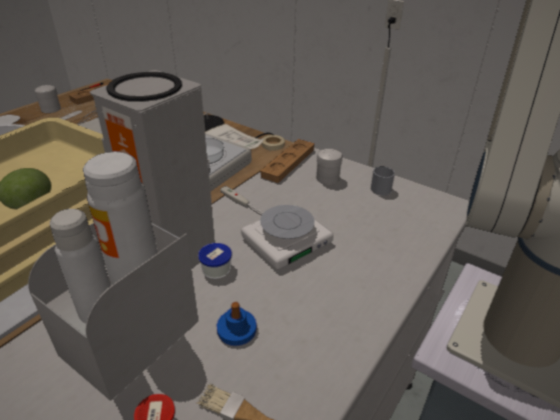

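View pics/top0.png

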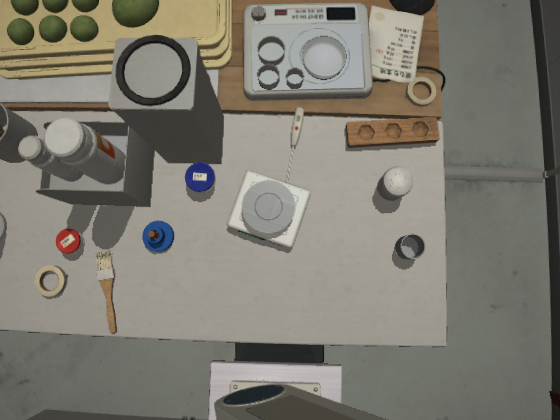

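View pics/wrist0.png

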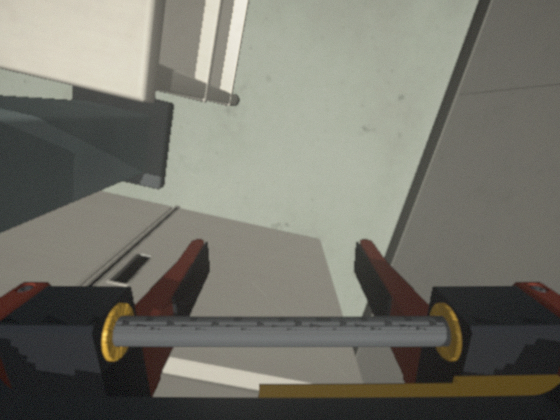

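The side view shows the tin at about (383,180), the pan at (287,221) and the lids at (237,320). In the top view they are at (410,247), (268,206) and (157,236). The wrist camera sees only floor and cart. Next I'll write helpers and take a first measurement.

```bash
cat > h.py <<'E'
import numpy as np, cv2
from scipy.spatial.transform import Rotation as R
from workcell import readout, imaging
def cam(name, obs=None):
    p=imaging.camera_params(name)
    K=np.array([[p['fx'],0,p['cx']],[0,p['fy'],p['cy']],[0,0,1]])
    D=np.array([p['k1'],0,0,0,0.])
    if name!='wrist':
        Rw=R.from_rotvec(p['rvec']).as_matrix(); t=np.array(p['tvec'])
    else:
        Rt=R.from_rotvec(obs['orientation']).as_matrix(); T=np.array(p['T_tool_cam'])
        Rc=Rt@T[:3,:3]; c=Rt@T[:3,3]+obs['ee_pos']
        Rw=Rc.T; t=-Rw@c
    return K,D,Rw,t
def ray(C,uv):
    K,D,Rw,t=C
    n=cv2.undistortPoints(np.array(uv,float).reshape(-1,1,2),K,D).reshape(-1,2)
    d=np.c_[n,np.ones(len(n))]@Rw
    return -Rw.T@t, d/np.linalg.norm(d,axis=1,keepdims=True)
def onplane(C,uv,z):
    o,d=ray(C,uv); return o+d*((z-o[2])/d[:,2])[:,None]
def proj(C,P):
    K,D,Rw,t=C
    return cv2.projectPoints(np.array(P,float).reshape(-1,1,3),cv2.Rodrigues(Rw)[0],t,K,D)[0].reshape(-1,2)
def tri(rays):
    A=np.zeros((3,3));b=np.zeros(3)
    for o,d in rays:
        M=np.eye(3)-np.outer(d,d);A+=M;b+=M@o
    x=np.linalg.solve(A,b)
    return x,[np.linalg.norm((np.eye(3)-np.outer(d,d))@(x-o)) for o,d in rays]
def snap(name,tag):
    obs=readout.get_obs(); im=imaging.get_image(name)[:,:,::-1].copy()
    cv2.imwrite(f"pics/{tag}.png",im); return im,cam(name,obs),obs
E
python3 - <<'E'
from h import *
S=cam('side');T=cam('top')
s=cv2.imread('pics/side0.png');t=cv2.imread('pics/top0.png')
def crop(im,x,y,r,f): return cv2.resize(im[y-r:y+r,x-r:x+r],None,fx=f,fy=f,interpolation=cv2.INTER_CUBIC)
a=np.vstack([np.hstack([crop(s,c[0],c[1],45,2.9) for c in [(383,180),(287,230),(237,320)]]),np.hstack([crop(t,c[0],c[1],45,2.9) for c in [(410,247),(268,206),(157,236)]])])
cv2.imwrite('pics/crops0.png',a);print(a.shape)
for n,a,b in [('tin',(383,180),(410,247)),('pan',(287,221),(268,206)),('lids',(237,322),(157,236)),('shaker',(328,166),(395,183)),('tub',(216,262),(200,178))]:
    rs=[(lambda o,d:(o,d[0]))(*ray(S,[a])),(lambda o,d:(o,d[0]))(*ray(T,[b]))]
    print(n,tri(rs), onplane(T,[b],60)[0])
E
```

```text
(522, 783, 3)
tin (array([ 438.84113571, -317.52771032,   32.53614165]), [np.float64(0.38763505779283486), np.float64(0.3876350577928361)]) [ 436.68893506 -310.29120525   60.        ]
pan (array([524.9194486 ,  29.29040981,  62.52955079]), [np.float64(0.19624023846585975), np.float64(0.19624023846581914)]) [525.11303896  29.30812184  60.        ]
lids (array([448.55530497, 301.27531625,  24.23441934]), [np.float64(0.6327489975688186), np.float64(0.6327489975689313)]) [445.38472592 290.83083857  60.        ]
shaker (array([ 595.07271745, -279.51918389,   39.67876486]), [np.float64(0.8016790535306181), np.float64(0.8016790535304799)]) [ 590.15015901 -275.04039872   60.        ]
tub (array([594.75221649, 202.03764127,  24.06029799]), [np.float64(1.2967370415075998), np.float64(1.296737041507753)]) [588.5403346  195.73135054  60.        ]
```

View pics/crops0.png

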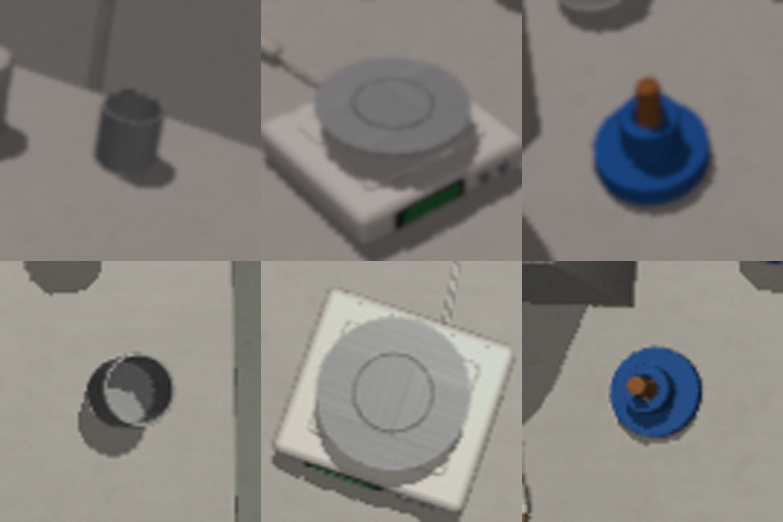

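The crops are clear enough for rough positions: tin near (439,-317), pan near (525,29), lids near (448,301). I'll turn the tool to yaw 0 and move above the tin.

>>> carry_out:
  rows:
    - [[0,0,0],[0,0,0.116],0]
    - [[0,0,0],[0,0,0.116],0]
    - [[0.029,-0.029,0],[0,0,0],0]
    - [[0.029,-0.029,0],[0,0,0],0]
    - [[0.029,-0.029,0],[0,0,0],0]
    - [[0.029,-0.029,0],[0,0,0],0]
    - [[0.029,-0.029,0],[0,0,0],0]
    - [[0.029,-0.029,0],[0,0,0],0]
    - [[0.029,-0.029,0],[0,0,0],0]
    - [[0.029,-0.029,0],[0,0,0],0]
    - [[0.029,-0.029,0],[0,0,0],0]
    - [[0.029,-0.029,0],[0,0,0],0]

```text
t: 1.15
ee_pos: [434.7, -316.6, 222.7]
orientation: [-3.142, 0.0, 0.0]
ft_force: [0.4, -0.3, 0.5]
width: 87.8
```

>>> carry_out:
  rows:
    - [[0,0,0],[0,0,0],0]
    - [[0,0,0],[0,0,0],0]

```text
t: 1.32
ee_pos: [434.7, -316.8, 222.5]
orientation: [-3.142, -0.006, 0.001]
ft_force: [0.3, -0.3, -0.3]
width: 87.8
```

Run:
```python
from h import *
im,C,o=snap('wrist','w1'); print(o['t'],o['ee_pos'],R.from_rotvec(o['orientation']).as_matrix().round(4),o['ft_force'])
```

```text
1.3167 [ 434.74395482 -316.78987915  222.51152022] [[ 1.0e+00  4.1e-03 -4.0e-04]
 [ 4.1e-03 -1.0e+00  1.0e-04]
 [-4.0e-04 -1.0e-04 -1.0e+00]] [ 0.32106623 -0.28333005 -0.324869  ]
```

View pics/w1.png

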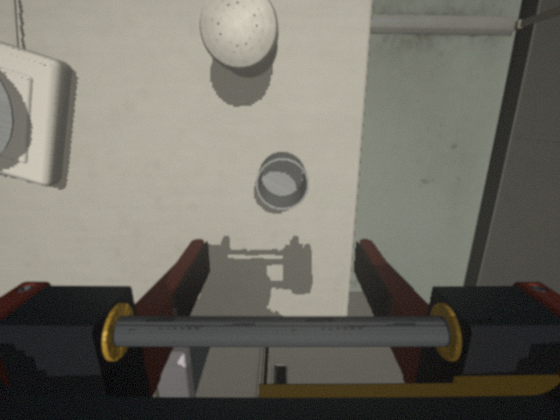

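The tin is in view at about (283,180), with its rim between columns 259 and 307. I'll zoom in on it and compare with a lower view.

>>> carry_out:
  rows:
    - [[0,0,0.03],[0,0,0],0]
    - [[0,0,0.03],[0,0,0],0]
    - [[0,0,0.03],[0,0,0],0]
    - [[0,0,0],[0,0,0],0]
    - [[0,0,0],[0,0,0],0]

```text
t: 1.78
ee_pos: [431.7, -318.8, 131.7]
orientation: [-3.139, 0.004, 0.005]
ft_force: [1.0, -0.6, 0.1]
width: 88.0
```

Run:
```python
from h import *
import pickle
im,C,o=snap('wrist','w2'); print(o['t'],o['ee_pos'])
pickle.dump((C,o),open('w2.pkl','wb'))
a=cv2.imread('pics/w1.png')
z=lambda im,x,y,r:cv2.resize(im[y-r:y+r,x-r:x+r],(400,400),interpolation=cv2.INTER_CUBIC)
p=proj(C,[[437,-314,60]])[0].astype(int);print(p)
cv2.imwrite('pics/z12.png',np.hstack([z(a,283,180,40),z(im,p[0],p[1],55)]))
```

```text
1.7833 [ 431.70879198 -318.82898908  131.69963514]
[274 212]
```

View pics/z12.png

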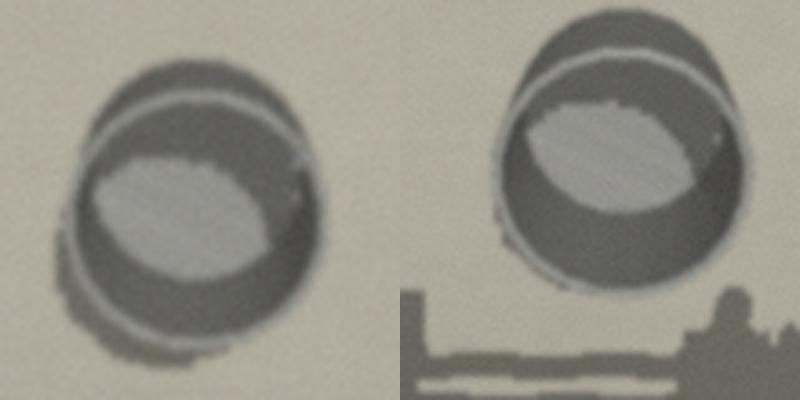

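View pics/w2.png

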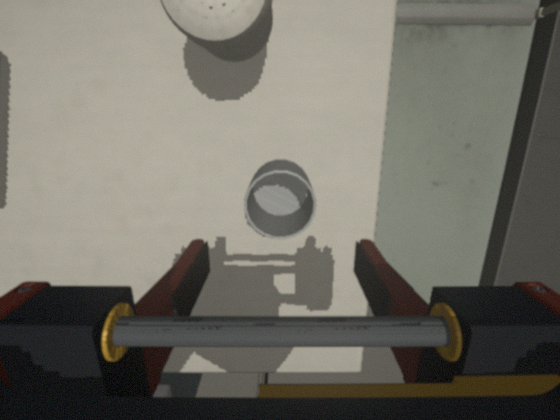

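The rim centre is at about (281.7,184) in w1 and (280,203.8) in w2. Next I'll triangulate it.

```bash
cat >> h.py <<'E'
def rimfit(C,uv,z):
    """circle fit of outline points on plane z -> centre, diameter"""
    P=onplane(C,uv,z)[:,:2]
    A=np.c_[2*P,np.ones(len(P))]; s=np.linalg.lstsq(A,(P**2).sum(1),rcond=None)[0]
    return s[:2],2*np.sqrt(s[2]+s[:2]@s[:2])
E
python3 - <<'E'
from h import *
import pickle
C2,o2=pickle.load(open('w2.pkl','rb'))
o=readout.get_obs();print(o['ee_pos'],o['qvel'].round(3),o['t'])
o1={'ee_pos':np.array([434.744,-316.79,222.5115]),'orientation':R.from_matrix([[1,4.1e-3,-4e-4],[4.1e-3,-1,1e-4],[-4e-4,-1e-4,-1]]).as_rotvec()}
C1=cam('wrist',o1)
e1=[(256.3,184),(307.2,184),(281.7,158.5),(281.7,210)]
e2=[(245.4,203.8),(314.7,203.8),(280,170),(280,238)]
for z in (55,60,65): print(z,rimfit(C1,e1,z),rimfit(C2,e2,z))
S=cam('side');T=cam('top')
g=lambda C,uv:(lambda a:(a[0],a[1][0]))(ray(C,[uv]))
print(tri([g(C1,(281.7,184)),g(C2,(280,203.8))]))
s=cv2.imread('pics/side0.png');t=cv2.imread('pics/top0.png')
z=lambda im,x,y,r:cv2.resize(im[y-r:y+r,x-r:x+r],(400,400),interpolation=cv2.INTER_CUBIC)
cv2.imwrite('pics/z34.png',np.hstack([z(s,383,180,20),z(t,410,247,25)]))
E
```

```text
[ 432.96193749 -319.43840709  133.16577946] [ 0.009 -0.031 -0.023 -0.    -0.004  0.002] 1.8333
55 (array([ 441.00882395, -318.53023305]), np.float64(58.84161688182447)) (array([ 441.52489081, -318.97828924]), np.float64(58.93550851702726))
60 (array([ 442.17732212, -318.52279285]), np.float64(57.94786187506079)) (array([ 443.07477559, -319.0199035 ]), np.float64(57.69806875254072))
65 (array([ 443.34582029, -318.51535265]), np.float64(57.054106868302625)) (array([ 444.62466037, -319.06151776]), np.float64(56.460628988051866))
(array([ 439.76994472, -318.6751112 ,   45.01743697]), [np.float64(0.19206740506649136), np.float64(0.19206740506641082)])
```

View pics/z34.png

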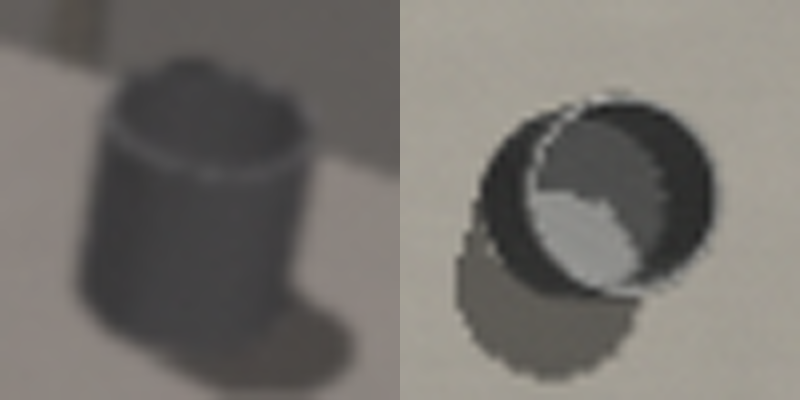

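The arm was still settling in w2, about 1.3 mm off, so I'll triangulate from the side and top views too. The rim centre is at (383.9,172) in the side view and (412.8,246.4) in the top view.

Run:
```python
from h import *
S=cam('side');T=cam('top')
g=lambda C,uv:(lambda a:(a[0],a[1][0]))(ray(C,[uv]))
o1={'ee_pos':np.array([434.744,-316.79,222.5115]),'orientation':R.from_matrix([[1,4.1e-3,-4e-4],[4.1e-3,-1,1e-4],[-4e-4,-1e-4,-1]]).as_rotvec()}
C1=cam('wrist',o1)
print(tri([g(S,(383.9,172)),g(T,(412.8,246.4))]))
print(tri([g(S,(383.9,172)),g(T,(412.8,246.4)),g(C1,(281.7,184))]))
o=readout.get_obs();print(o['ee_pos'],o['qvel'].round(3),o['t'])
```

```text
(array([ 439.35056608, -317.00749688,   58.66976259]), [np.float64(1.0640032867527298), np.float64(1.0640032867526943)])
(array([ 440.66133502, -318.36183224,   56.74413842]), [np.float64(0.8034017846477833), np.float64(2.196581039940245), np.float64(1.7931391407856472)])
[ 432.96193749 -319.43840709  133.16577946] [ 0.009 -0.031 -0.023 -0.    -0.004  0.002] 1.8333
```

>>> carry_out:
  rows:
    - [[0,0,0],[0,0,0],0]
    - [[0,0,0],[0,0,0],0]
    - [[0,0,0],[0,0,0],0]
    - [[0,0,0],[0,0,0],0]

```text
t: 2.17
ee_pos: [434.2, -318.8, 133.9]
orientation: [3.14, -0.0, 0.003]
ft_force: [-0.0, -0.0, 0.6]
width: 87.8
```

Run:
```python
from h import *
im,C,o=snap('wrist','w3'); print(o['t'],o['ee_pos'],o['orientation'],o['qvel'].round(3))
print(readout.get_obs()['ee_pos'])
cv2.imwrite('pics/z3.png',cv2.resize(im[145:260,220:335],(575,575),interpolation=cv2.INTER_CUBIC))
import pickle;pickle.dump((C,o),open('w3.pkl','wb'))
```

```text
2.1667 [ 434.17147534 -318.79213827  133.85011205] [ 3.14032448e+00 -3.44743577e-04  2.55863719e-03] [ 0.003  0.008  0.006  0.001 -0.003  0.001]
[ 434.06880908 -318.6535668   133.61789702]
```

View pics/z3.png

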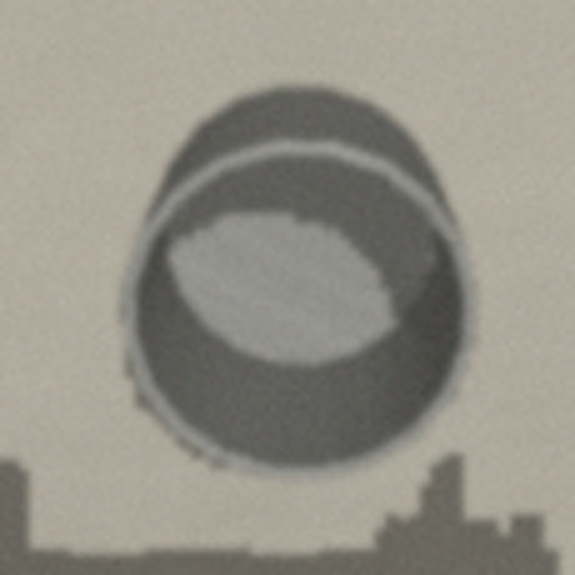

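In w3 the rim spans columns 245–314.4 and rows 172.6–240, so its centre is (279.7,206.3).

Run:
```python
from h import *
import pickle
C,o=pickle.load(open('w3.pkl','rb'))
print(rimfit(C,[(245,206.3),(314.4,206.3),(279.7,172.6),(279.7,240)],59.5))
# fingertips check: project TCP into the wrist image
print(proj(C,[o['ee_pos']]))
```

```text
(array([ 443.0913745 , -318.91725727]), np.float64(58.3062631628788))
[[278.93949134 258.41886721]]
```

Only a small correction in x is needed. I'll descend to TCP z≈22 and grip.

>>> carry_out:
  rows:
    - [[0.008,0,0.01],[0,0,0],0]
    - [[0,0,0.02],[0,0,0],0]
    - [[0,0,0.02],[0,0,0],0]
    - [[0,0,0.02],[0,0,0],0]
    - [[0,0,0.02],[0,0,0],0]
    - [[0,0,0.012],[0,0,0],0]
    - [[0,0,0.007],[0,0,0],0]
    - [[0,0,0],[0,0,0],0]
    - [[0,0,0],[0,0,0],0]
    - [[0,0,0],[0,0,0],0]
    - [[0,0,0],[0,0,0],0]

```text
t: 3.13
ee_pos: [442.3, -318.8, 24.7]
orientation: [3.14, -0.0, 0.002]
ft_force: [-0.9, -0.2, -0.7]
width: 87.9
```

>>> carry_out:
  rows:
    - [[0,0,0],[0,0,0],1]
    - [[0,0,0],[0,0,0],1]
    - [[0,0,0],[0,0,0],1]
    - [[0,0,0],[0,0,0],1]
    - [[0,0,0],[0,0,0],1]
    - [[0,0,0],[0,0,0],1]

```text
t: 3.63
ee_pos: [441.7, -318.3, 23.9]
orientation: [-3.142, 0.0, -0.0]
ft_force: [-0.1, 1.0, 3.2]
width: 59.5
```

The tin is held at a width of 59.5. I'll lift it and carry it to in front of the pan for a look.

>>> carry_out:
  rows:
    - [[0,0,-0.01],[0,0,0],1]
    - [[0,0,-0.02],[0,0,0],1]
    - [[0,0,-0.03],[0,0,0],1]
    - [[0,0,-0.03],[0,0,0],1]
    - [[0,0,-0.02],[0,0,0],1]
    - [[0,-0.02,0],[0,0,0],1]
    - [[0,-0.03,0],[0,0,0],1]
    - [[0,-0.03,0],[0,0,0],1]
    - [[0,-0.03,0],[0,0,0],1]
    - [[0,-0.03,0],[0,0,0],1]
    - [[0,-0.03,0],[0,0,0],1]
    - [[0,-0.03,0],[0,0,0],1]

```text
t: 4.63
ee_pos: [441.2, -117.0, 134.1]
orientation: [3.142, -0.001, -0.0]
ft_force: [1.7, 0.2, -2.1]
width: 59.8
```

>>> carry_out:
  rows:
    - [[0,-0.03,0],[0,0,0],1]
    - [[0,-0.03,0],[0,0,0],1]
    - [[0,-0.03,0],[0,0,0],1]
    - [[0,-0.03,0],[0,0,0],1]
    - [[0,-0.02,0],[0,0,0],1]
    - [[0,-0.007,0],[0,0,0],1]
    - [[0,0,0],[0,0,0],1]
    - [[0,0,0],[0,0,0],1]
    - [[0,0,0],[0,0,0],1]
    - [[0,0,0],[0,0,0],1]
    - [[0,0,0],[0,0,0],1]
    - [[0,0,0],[0,0,0],1]

```text
t: 5.63
ee_pos: [441.8, 27.9, 133.7]
orientation: [3.142, -0.002, -0.0]
ft_force: [-0.0, -0.3, -2.4]
width: 60.0
```

Run:
```python
from h import *
im,C,o=snap('wrist','w4'); print(o['t'],o['ee_pos'],o['orientation'],o['qvel'].round(3),o['ft_force'])
print(readout.get_obs()['ee_pos'])
import pickle;pickle.dump((C,o),open('w4.pkl','wb'))
```

```text
5.6333 [441.75824614  27.94683063 133.66766027] [ 3.14153589e+00 -2.35876786e-03 -1.21190548e-04] [ 0.006  0.001 -0.003  0.    -0.     0.001] [-0.02472858 -0.25925502 -2.37162337]
[441.73821632  28.07808008 133.66709234]
```

View pics/w4.png

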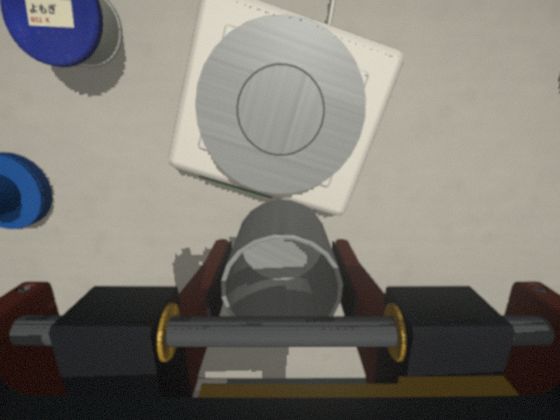

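The pan ring spans columns 237–325 and rows 64–155. The held tin's rim spans columns 222–341. I'll extract the ring and pan edges.

Run:
```python
from h import *
import pickle
C,o=pickle.load(open('w4.pkl','rb'))
im=cv2.imread('pics/w4.png'); g=cv2.GaussianBlur(cv2.cvtColor(im,cv2.COLOR_BGR2GRAY),(3,3),0).astype(float)
c=np.array([281,109.])
pr=[]
for a in np.arange(0,2*np.pi,0.05):
    r=np.arange(38,52,0.25); x=c[0]+r*np.cos(a); y=c[1]+r*np.sin(a)
    v=cv2.remap(g.astype(np.float32),x.astype(np.float32).reshape(1,-1),y.astype(np.float32).reshape(1,-1),cv2.INTER_LINEAR)[0]
    i=v.argmin(); pr.append((x[i],y[i]))
pr=np.array(pr)
for z in (60,64,68):
    ct,d=rimfit(C,pr,z); P=onplane(C,pr,z)[:,:2]; res=np.linalg.norm(P-ct,axis=1)-d/2
    k=abs(res)<1.5; print(z,rimfit(C,pr[k],z),k.mean())
e=cv2.fitEllipse(pr.astype(np.float32)); print(e)
T=cam('top');S=cam('side');g2=lambda C,uv:(lambda a:(a[0],a[1][0]))(ray(C,[uv]))
ct,_=rimfit(C,pr,64); uv=proj(C,[[*ct,64]])[0]
s=cv2.imread('pics/side0.png');t=cv2.imread('pics/top0.png')
z=lambda im,x,y,r:cv2.resize(im[y-r:y+r,x-r:x+r],(400,400),interpolation=cv2.INTER_CUBIC)
cv2.imwrite('pics/z5.png',np.hstack([z(s,287,225,25),z(t,268,206,25)]))
cv2.imwrite('pics/z6.png',cv2.resize(im[190:330,210:355],None,fx=4,fy=4))
```

```text
60 (array([527.29363859,  27.31273243]), np.float64(65.34438743543464)) 1.0
64 (array([527.25280648,  27.29475567]), np.float64(64.23386427276714)) 1.0
68 (array([527.21197437,  27.27677892]), np.float64(63.12334111009902)) 1.0
((280.15380859375, 109.07869720458984), (86.61587524414062, 90.48384857177734), 178.6916961669922)
```

View pics/z5.png

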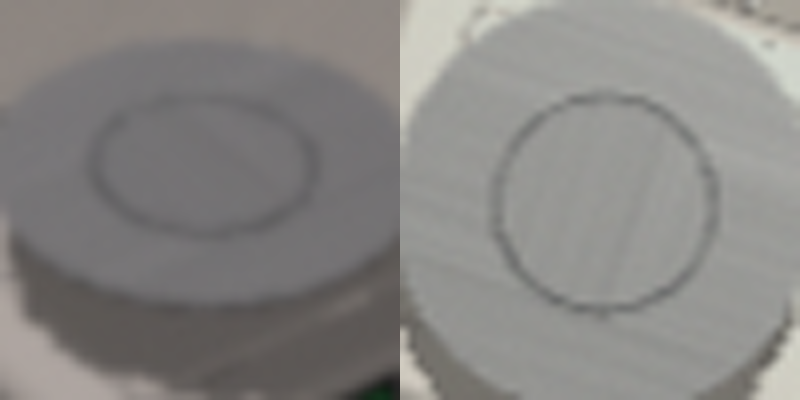

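View pics/z6.png

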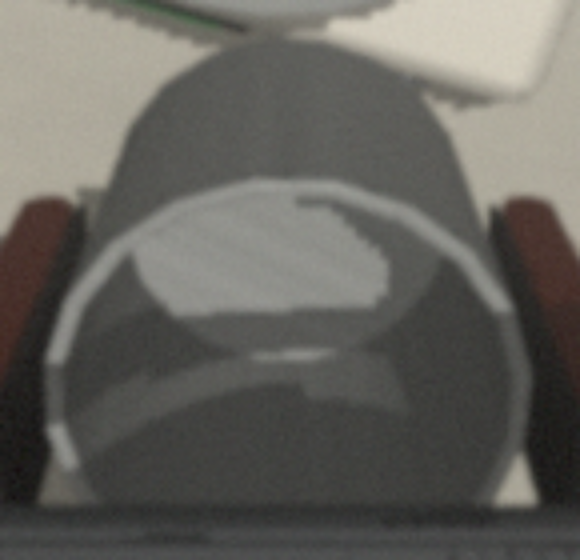

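The wrist and fixed cameras differ by the same offset for the tin and for the pan, so I use differences. I'll move +85 mm in x, then go down about 48 mm slowly.

>>> carry_out:
  rows:
    - [[0.015,0,0],[0,0,0],1]
    - [[0.025,0,0],[0,0,0],1]
    - [[0.025,0,0],[0,0,0],1]
    - [[0.015,0,0],[0,0,0],1]
    - [[0.005,0,0.005],[0,0,0],1]
    - [[0,0,0.01],[0,0,0],1]
    - [[0,0,0.01],[0,0,0],1]
    - [[0,0,0.008],[0,0,0],1]
    - [[0,0,0.004],[0,0,0],1]
    - [[0,0,0],[0,0,0],1]
    - [[0,0,0],[0,0,0],1]
    - [[0,0,0],[0,0,0],1]

```text
t: 6.68
ee_pos: [526.7, 28.7, 96.9]
orientation: [-3.142, 0.0, -0.0]
ft_force: [0.3, -0.7, -3.0]
width: 59.7
```

Run:
```python
from h import *
o=readout.get_obs();print(o['t'],o['ee_pos'],o['ft_force'])
im,C,o=snap('side','s7')
cv2.imwrite('pics/z7.png',cv2.resize(im[140:280,210:370],None,fx=4,fy=4))
```

```text
6.6833 [526.71865604  28.69637977  96.9062023 ] [ 0.32751872 -0.66312586 -3.01743078]
```

View pics/z7.png

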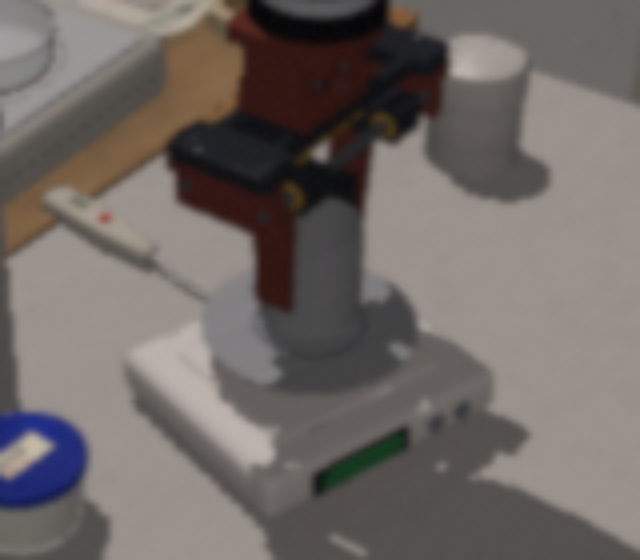

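The tin is over the ring and about 8 mm above the pan. I'll lower it slowly and watch the force.

>>> carry_out:
  rows:
    - [[0,0.001,0.002],[0,0,0],1]
    - [[0,0,0.002],[0,0,0],1]
    - [[0,0,0.002],[0,0,0],1]
    - [[0,0,0.002],[0,0,0],1]
    - [[0,0,0.001],[0,0,0],1]
    - [[0,0,0],[0,0,0],1]
    - [[0,0,0],[0,0,0],1]
    - [[0,0,0],[0,0,0],1]

```text
t: 7.4
ee_pos: [526.7, 27.7, 87.7]
orientation: [-3.142, 0.0, 0.0]
ft_force: [-1.0, 0.0, -1.5]
width: 59.6
```

>>> carry_out:
  rows:
    - [[0,0,0.001],[0,0,0],1]
    - [[0,0,0.001],[0,0,0],1]
    - [[0,0,0],[0,0,0],1]
    - [[0,0,0],[0,0,0],1]
    - [[0,0,0],[0,0,0],1]

```text
t: 7.82
ee_pos: [526.8, 27.7, 85.8]
orientation: [-3.142, 0.0, -0.0]
ft_force: [0.2, -0.1, -1.3]
width: 59.8
```

>>> carry_out:
  rows:
    - [[0,0,0.001],[0,0,0],1]
    - [[0,0,0.0005],[0,0,0],1]
    - [[0,0,0],[0,0,0],1]
    - [[0,0,0],[0,0,0],1]
    - [[0,0,0],[0,0,0],1]
    - [[0,0,0],[0,0,0],1]

```text
t: 8.32
ee_pos: [526.8, 27.7, 84.3]
orientation: [-3.142, 0.0, -0.0]
ft_force: [-0.0, -0.8, -0.5]
width: 59.5
```

>>> carry_out:
  rows:
    - [[0,0,0],[0,0,0],0.6]
    - [[0,0,0],[0,0,0],0.3]
    - [[0,0,0],[0,0,0],0]
    - [[0,0,0],[0,0,0],0]
    - [[0,0,0],[0,0,0],0]
    - [[0,0,0],[0,0,0],0]
    - [[0,0,0],[0,0,0],0]

```text
t: 8.9
ee_pos: [526.7, 27.7, 84.1]
orientation: [-3.142, 0.0, 0.0]
ft_force: [0.1, 0.3, 0.5]
width: 87.4
```

>>> carry_out:
  rows:
    - [[0,0,-0.01],[0,0,0],0]
    - [[0,0,-0.015],[0,0,0],0]
    - [[0,0,-0.025],[0,0,0],0]
    - [[0,0,-0.03],[0,0,0],0]
    - [[0,0,-0.025],[0,0,0],0]
    - [[0,0,-0.015],[0,0,0],0]
    - [[0,0,0],[0,0,0],0]
    - [[0,0,0],[0,0,0],0]
    - [[0,0,0],[0,0,0],0]
    - [[0,0,0],[0,0,0],0]
    - [[0,0,0],[0,0,0],0]
    - [[0,0,0],[0,0,0],0]

```text
t: 9.9
ee_pos: [526.2, 27.6, 203.2]
orientation: [3.142, -0.0, -0.003]
ft_force: [-0.3, 0.3, 0.0]
width: 87.9
```

Run:
```python
from h import *
im,C,o=snap('wrist','w8'); print(o['t'],o['ee_pos'],o['orientation'],o['ft_force'])
import pickle;pickle.dump((C,o),open('w8.pkl','wb'))
p=proj(C,[[527,27.3,90]])[0].astype(int);print(p)
a=cv2.resize(im[p[1]-110:p[1]+60,p[0]-100:p[0]+100],None,fx=3,fy=3,interpolation=cv2.INTER_CUBIC)
cv2.imwrite('pics/z8.png',a);print(p-[100,110])
```

```text
9.9 [526.16083876  27.62948887 203.16293348] [ 3.14153661e+00 -3.69906893e-04 -3.10326236e-03] [-0.2733628   0.34175148  0.02150335]
[280 203]
[180  93]
```

View pics/z8.png

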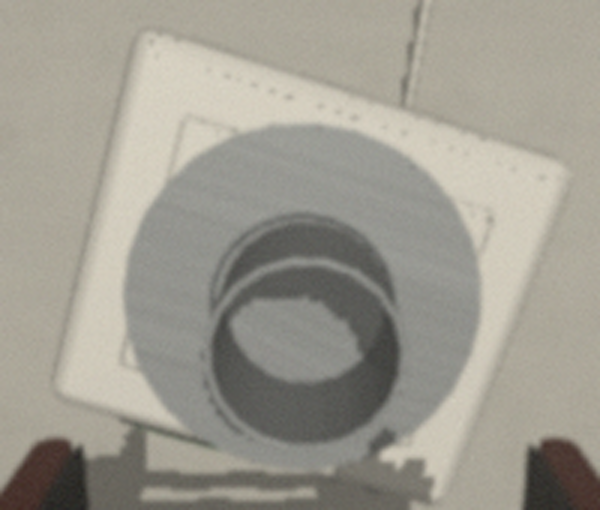

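The tin stands upright inside the ring with a roughly even gap. Its rim spans columns 249.3–314 and rows 178.7–241.3.

Run:
```python
from h import *
import pickle
C,o=pickle.load(open('w8.pkl','rb'))
print(rimfit(C,[(249.5,210),(313.8,210),(281.7,178.9),(281.7,241.2)],120))
im=cv2.imread('pics/w8.png')
# pan outline at z 60.4
pts=[(180+124/3,93+290/3),(180+481/3,93+290/3),(180+303/3,93+124/3),(180+150/3,93+200/3),(180+455/3,93+200/3),(180+(365)/3,93+136/3)]
print(rimfit(C,pts,60.4))
print(proj(C,[[527.3,27.3,60.4]]))
```

```text
(array([528.75359236,  25.97063742]), np.float64(56.32487704602283))
(array([526.65970191,  26.88028773]), np.float64(127.00017379047137))
[[280.37872475 194.75972013]]
```

The tin is within about 1.5 mm of the middle. Next I'll go over the lids.

>>> carry_out:
  rows:
    - [[-0.008,-0.022,0],[0,0,0],0]
    - [[-0.008,-0.03,0],[0,0,0],0]
    - [[-0.008,-0.03,0],[0,0,0],0]
    - [[-0.008,-0.03,0],[0,0,0],0]
    - [[-0.008,-0.03,0],[0,0,0],0]
    - [[-0.008,-0.03,0],[0,0,0],0]
    - [[-0.008,-0.03,0],[0,0,0],0]
    - [[-0.008,-0.03,0],[0,0,0],0]
    - [[-0.008,-0.03,0],[0,0,0],0]
    - [[-0.004,-0.01,0],[0,0,0],0]
    - [[0,0,0],[0,0,0],0]
    - [[0,0,0],[0,0,0],0]

```text
t: 10.95
ee_pos: [450.5, 299.3, 203.7]
orientation: [3.141, 0.002, -0.001]
ft_force: [0.3, -1.0, -0.5]
width: 87.6
```

>>> carry_out:
  rows:
    - [[0,0,0],[0,0,0],0]
    - [[0,0,0],[0,0,0],0]
    - [[0,0,0],[0,0,0],0]
    - [[0,0,0],[0,0,0],0]

```text
t: 11.28
ee_pos: [451.2, 298.7, 204.3]
orientation: [3.142, -0.003, 0.0]
ft_force: [0.1, 1.2, -0.8]
width: 88.3
```

Run:
```python
from h import *
im,C,o=snap('wrist','w9'); print(o['t'],o['ee_pos'],o['orientation'],o['ft_force'])
import pickle;pickle.dump((C,o),open('w9.pkl','wb'))
```

```text
11.2833 [451.20537699 298.74361048 204.25800547] [ 3.14156021e+00 -2.62623160e-03  1.72121153e-04] [ 0.06458375  1.15345116 -0.79388632]
```

View pics/w9.png

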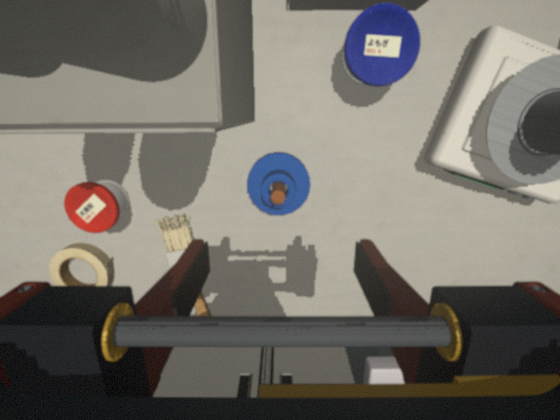

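The nested lids are at (278,183), with the wooden knob tip near (279,195). The rack edge is well ahead, at row 128. I'll measure the skirt, collar and knob.

Run:
```python
from h import *
import pickle
C,o=pickle.load(open('w9.pkl','rb'))
im=cv2.imread('pics/w9.png'); hsv=cv2.cvtColor(im,cv2.COLOR_BGR2HSV)
m=cv2.inRange(hsv,(95,120,40),(125,255,255)); m[:, :230]=0;m[:,330:]=0;m[:140]=0;m[225:]=0
c=max(cv2.findContours(m,cv2.RETR_EXTERNAL,cv2.CHAIN_APPROX_NONE)[0],key=cv2.contourArea)[:,0,:]
print(c.min(0),c.max(0),cv2.minEnclosingCircle(c))
for z in (8,16): print('skirt',z,rimfit(C,c.astype(float),z))
k=cv2.inRange(hsv,(0,80,30),(18,255,255)); k[:, :230]=0;k[:,330:]=0;k[:140]=0;k[225:]=0
ys,xs=np.nonzero(k);print(xs.min(),xs.max(),ys.min(),ys.max())
cv2.imwrite('pics/z9.png',cv2.resize(im[145:225,235:325],None,fx=7,fy=7,interpolation=cv2.INTER_CUBIC))
s=cv2.imread('pics/side0.png');t=cv2.imread('pics/top0.png')
z=lambda im,x,y,r:cv2.resize(im[y-r:y+r,x-r:x+r],(400,400),interpolation=cv2.INTER_CUBIC)
cv2.imwrite('pics/z10.png',np.hstack([z(s,237,320,25),z(t,157,236,20)]))
```

```text
[248 153] [308 213] ((277.9154968261719, 183.50704956054688), 30.594627380371094)
skirt 8 (array([451.6048974 , 301.49874414]), np.float64(74.82352788132654))
skirt 16 (array([453.45316334, 301.39896143]), np.float64(73.15135344954436))
271 284 183 203
```

View pics/z9.png

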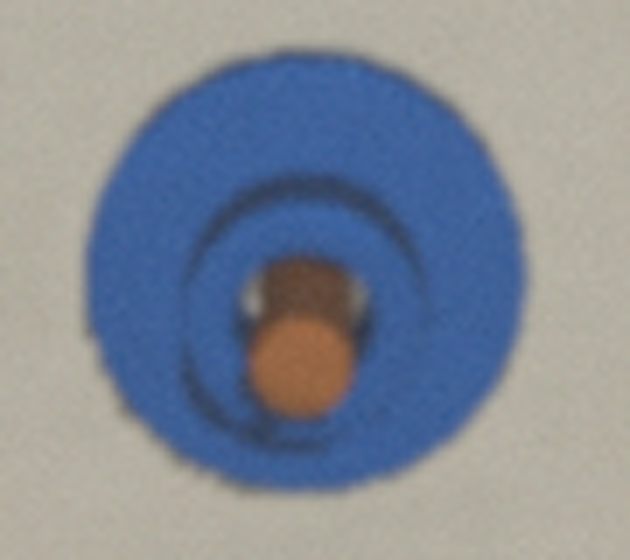

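View pics/z10.png

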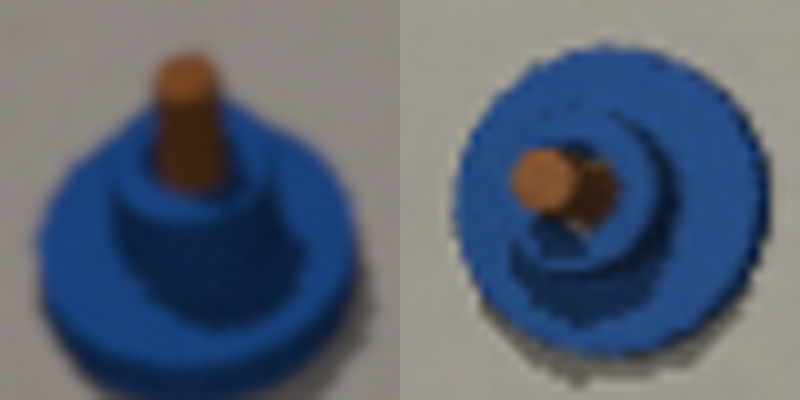

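The knob-top centre is at (278.1,197.4) in the wrist view, (235.4,304.8) in the side view and (151.5,234) in the top view.

Run:
```python
from h import *
import pickle
C,o=pickle.load(open('w9.pkl','rb'))
S=cam('side');T=cam('top')
g=lambda C,uv:(lambda a:(a[0],a[1][0]))(ray(C,[uv]))
print(tri([g(S,(235.4,304.8)),g(T,(151.5,234))]))
print(tri([g(S,(235.4,304.8)),g(T,(151.5,234)),g(C,(278.1,197.4))]))
print(onplane(C,[(278.1,197.4)],73))
o=readout.get_obs();print(o['t'],o['ee_pos'])
```

```text
(array([449.49404086, 301.4647954 ,  71.45812892]), [np.float64(0.7685635763745655), np.float64(0.7685635763745745)])
(array([450.64804824, 301.05333   ,  69.81384806]), [np.float64(0.5571712478132497), np.float64(1.760567151205811), np.float64(1.3861606970979066)])
[[452.93654658 300.70462172  73.        ]]
11.3333 [451.12517117 298.91307024 204.23613386]
```

Using the same TCP offset as for the tin, the knob target is about (452, 300.5). I'll descend to TCP z≈51, just above the collar top.

>>> carry_out:
  rows:
    - [[0.001,-0.0015,0.015],[0,0,0],0]
    - [[0,0,0.025],[0,0,0],0]
    - [[0,0,0.03],[0,0,0],0]
    - [[0,0,0.03],[0,0,0],0]
    - [[0,0,0.025],[0,0,0],0]
    - [[0,0,0.015],[0,0,0],0]
    - [[0,0,0.009],[0,0,0],0]
    - [[0,0,0.004],[0,0,0],0]
    - [[0,0,0],[0,0,0],0]
    - [[0,0,0],[0,0,0],0]
    - [[0,0,0],[0,0,0],0]
    - [[0,0,0],[0,0,0],0]

```text
t: 12.33
ee_pos: [452.5, 301.6, 52.3]
orientation: [-3.141, 0.0, -0.003]
ft_force: [-0.1, 0.6, -0.7]
width: 87.9
```

Run:
```python
from h import *
o=readout.get_obs();print(o['t'],o['ee_pos'],o['orientation'],o['ft_force'])
im,C,o=snap('wrist','w11')
s,_,_=snap('side','s11')
b=cv2.resize(s[250:355,175:305],(520,420))
cv2.imwrite('pics/z11.png',np.hstack([im[180:390,140:420],cv2.resize(b,(260,210))]))
cv2.imwrite('pics/z11b.png',b)
```

```text
12.3333 [452.48695136 301.58372111  52.27919845] [-3.14051811e+00  2.94315832e-04 -2.72031643e-03] [-0.12927182  0.62336256 -0.68822816]
```

View pics/z11.png

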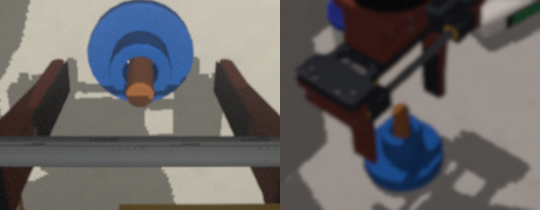

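View pics/z11b.png

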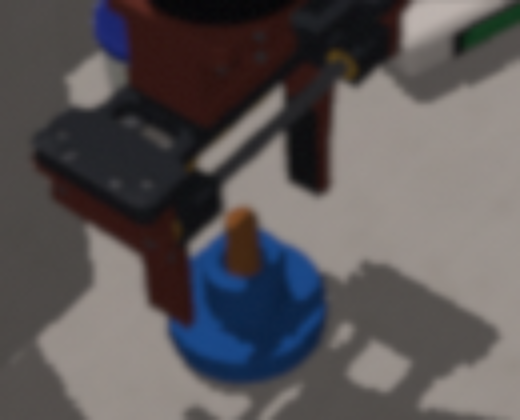

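The knob is centred between the fingers: column 140, with the tips at 62 and 218. I'll close on it.

>>> carry_out:
  rows:
    - [[0,0,0],[0,0,0],0.4]
    - [[0,0,0],[0,0,0],0.6]
    - [[0,0,0],[0,0,0],0.7]
    - [[0,0,0],[0,0,0],0.76]
    - [[0,0,0],[0,0,0],0.82]
    - [[0,0,0],[0,0,0],1]
    - [[0,0,0],[0,0,0],1]
    - [[0,0,0],[0,0,0],1]
    - [[0,0,0],[0,0,0],1]
    - [[0,0,0],[0,0,0],1]

```text
t: 13.27
ee_pos: [451.8, 301.2, 51.2]
orientation: [3.142, -0.0, -0.0]
ft_force: [-0.5, -0.7, -0.2]
width: 24.2
```

>>> carry_out:
  rows:
    - [[0,0,-0.005],[0,0,0],1]
    - [[0,0,-0.01],[0,0,0],1]
    - [[0,0,-0.015],[0,0,0],1]
    - [[0,0,-0.02],[0,0,0],1]
    - [[0,0,-0.025],[0,0,0],1]
    - [[0,0,-0.025],[0,0,0],1]
    - [[0,0,-0.02],[0,0,0],1]
    - [[0,0,-0.01],[0,0,0],1]
    - [[0,0,0],[0,0,0],1]
    - [[0,0,0],[0,0,0],1]
    - [[0,0,0],[0,0,0],1]
    - [[0,0,0],[0,0,0],1]

```text
t: 14.27
ee_pos: [450.9, 300.6, 179.7]
orientation: [3.14, -0.0, -0.004]
ft_force: [0.2, 0.3, -2.1]
width: 15.0
```

Run:
```python
from h import *
o=readout.get_obs();print(o['t'],o['ee_pos'],o['orientation'],o['ft_force'],o['width'])
im,C,o=snap('wrist','w12')
s,_,_=snap('side','s12')
cv2.imwrite('pics/z12.png',np.hstack([cv2.resize(im[180:390,140:420],(400,300)),cv2.resize(s[230:335,175:305],(400,300))]))
```

```text
14.2667 [450.90434972 300.60746455 179.72795225] [ 3.14012909e+00 -4.22987301e-04 -3.69308182e-03] [ 0.20429631  0.32169223 -2.14063695] 15.049259358107907
```

View pics/z12.png

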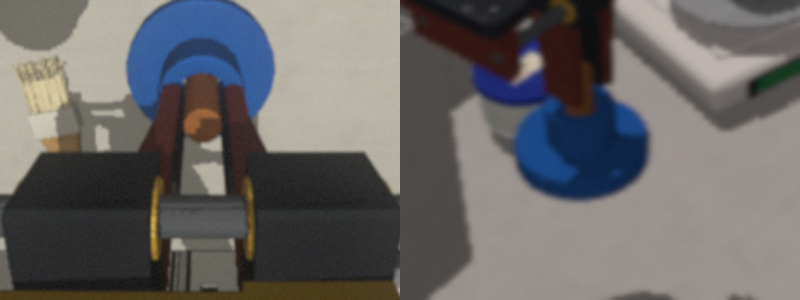

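The fingers only finished closing as the lift began. Still, the width is 15 mm, the load is 2.1 N (both lids), and they look level. I'll raise and carry them over the tin.

>>> carry_out:
  rows:
    - [[0,0,-0.015],[0,0,0],1]
    - [[0.003,0.01,-0.015],[0,0,0],1]
    - [[0.005,0.02,-0.01],[0,0,0],1]
    - [[0.007,0.025,0],[0,0,0],1]
    - [[0.007,0.025,0],[0,0,0],1]
    - [[0.007,0.025,0],[0,0,0],1]
    - [[0.007,0.025,0],[0,0,0],1]
    - [[0.007,0.025,0],[0,0,0],1]
    - [[0.007,0.025,0],[0,0,0],1]
    - [[0.007,0.025,0],[0,0,0],1]
    - [[0.007,0.025,0],[0,0,0],1]
    - [[0.005,0.02,0],[0,0,0],1]

```text
t: 15.37
ee_pos: [520.8, 49.4, 220.4]
orientation: [3.141, -0.001, -0.002]
ft_force: [-0.6, 0.5, -2.3]
width: 15.5
```

>>> carry_out:
  rows:
    - [[0.004,0.015,0],[0,0,0],1]
    - [[0.002,0.008,0],[0,0,0],1]
    - [[0,0,0],[0,0,0],1]
    - [[0,0,0],[0,0,0],1]
    - [[0,0,0],[0,0,0],1]
    - [[0,0,0],[0,0,0],1]
    - [[0,0,0],[0,0,0],1]
    - [[0,0,0],[0,0,0],1]

```text
t: 16.03
ee_pos: [526.6, 28.8, 221.2]
orientation: [-3.142, -0.001, 0.0]
ft_force: [-0.5, 0.1, -3.1]
width: 15.5
```

Run:
```python
from h import *
o=readout.get_obs();print(o['t'],o['ee_pos'],o['orientation'],o['ft_force'],o['width'])
im,C,o=snap('wrist','w13')
s,_,_=snap('side','s13')
cv2.imwrite('pics/z13.png',np.hstack([cv2.resize(im[100:390,120:440],(400,363)),cv2.resize(s[110:270,200:376],(400,363))]))
```

```text
16.0333 [526.60871136  28.80999815 221.20762776] [-3.14155251e+00 -1.30323773e-03  8.85097371e-06] [-0.51147383  0.07748534 -3.10654794] 15.529732009038318
```

View pics/z13.png

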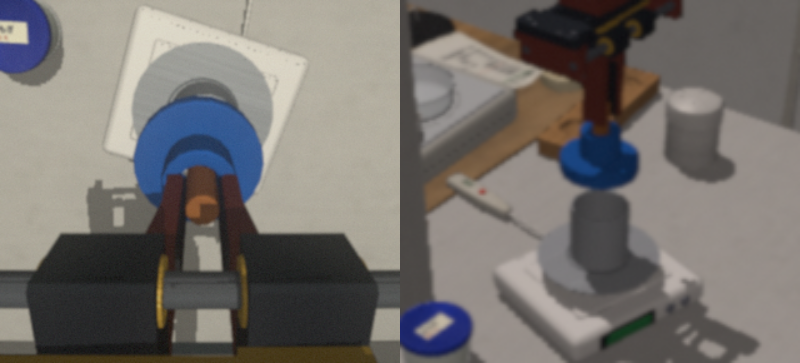

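The cover is centred above the tin in the side view: column 599.5 against 600.5. I'll correct y by 1 mm, then lower in steps.

>>> carry_out:
  rows:
    - [[0,0.001,0.006],[0,0,0],1]
    - [[0,0,0.01],[0,0,0],1]
    - [[0,0,0.01],[0,0,0],1]
    - [[0,0,0.008],[0,0,0],1]
    - [[0,0,0.005],[0,0,0],1]
    - [[0,0,0.003],[0,0,0],1]
    - [[0,0,0],[0,0,0],1]
    - [[0,0,0],[0,0,0],1]
    - [[0,0,0],[0,0,0],1]
    - [[0,0,0],[0,0,0],1]
    - [[0,0,0],[0,0,0],1]

```text
t: 17.05
ee_pos: [527.0, 27.2, 179.6]
orientation: [-3.142, 0.0, -0.001]
ft_force: [-0.3, 0.2, -1.6]
width: 15.3
```

Run:
```python
from h import *
o=readout.get_obs();print(o['t'],o['ee_pos'],o['orientation'],o['ft_force'],o['width'])
s,_,_=snap('side','s14');t,_,_=snap('top','t14')
cv2.imwrite('pics/z14.png',np.hstack([cv2.resize(s[150:250,240:340],(400,400)),cv2.resize(t[155:255,215:315],(400,400))]))
```

```text
17.05 [527.01253427  27.15500468 179.58900582] [-3.14158050e+00  3.00957626e-04 -1.32673942e-03] [-0.3176372   0.19206346 -1.64484048] 15.300136637907645
```

View pics/z14.png

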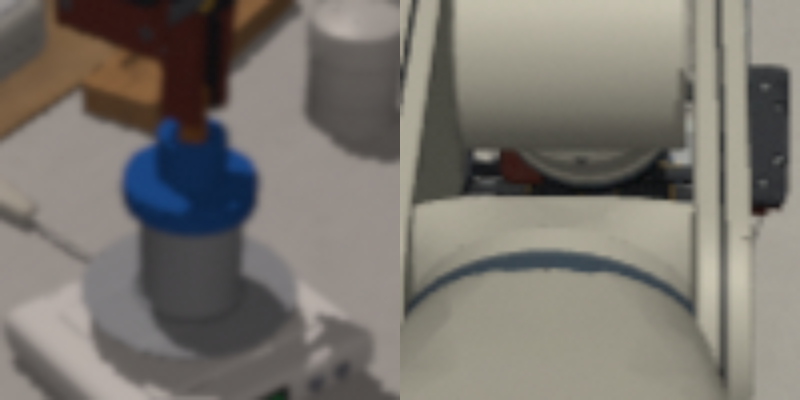

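The cover sits centrally a little above the tin rim. I'll keep going in fine steps with force checks.

>>> carry_out:
  rows:
    - [[0,0,0.002],[0,0,0],1]
    - [[0,0,0.002],[0,0,0],1]
    - [[0,0,0.002],[0,0,0],1]
    - [[0,0,0.001],[0,0,0],1]
    - [[0,0,0],[0,0,0],1]
    - [[0,0,0],[0,0,0],1]
    - [[0,0,0],[0,0,0],1]

```text
t: 17.73
ee_pos: [526.7, 27.2, 172.2]
orientation: [-3.142, 0.0, 0.0]
ft_force: [0.0, -0.6, -2.5]
width: 15.2
```

>>> carry_out:
  rows:
    - [[0,0,0.001],[0,0,0],1]
    - [[0,0,0.001],[0,0,0],1]
    - [[0,0,0.001],[0,0,0],1]
    - [[0,0,0],[0,0,0],1]
    - [[0,0,0],[0,0,0],1]
    - [[0,0,0],[0,0,0],1]

```text
t: 18.23
ee_pos: [526.8, 27.2, 169.2]
orientation: [3.142, -0.0, 0.0]
ft_force: [-0.8, 0.2, -2.2]
width: 15.3
```

>>> carry_out:
  rows:
    - [[0,0,0.001],[0,0,0],1]
    - [[0,0,0.001],[0,0,0],1]
    - [[0,0,0],[0,0,0],1]
    - [[0,0,0],[0,0,0],1]
    - [[0,0,0],[0,0,0],1]

```text
t: 18.65
ee_pos: [526.8, 27.2, 167.2]
orientation: [-3.142, 0.0, -0.0]
ft_force: [1.6, 0.3, -1.6]
width: 15.3
```

>>> carry_out:
  rows:
    - [[0,0,0.001],[0,0,0],1]
    - [[0,0,0.001],[0,0,0],1]
    - [[0,0,0],[0,0,0],1]
    - [[0,0,0],[0,0,0],1]
    - [[0,0,0],[0,0,0],1]

```text
t: 19.07
ee_pos: [526.8, 27.2, 165.3]
orientation: [-3.142, 0.0, -0.0]
ft_force: [-0.6, 0.7, -0.7]
width: 15.0
```

>>> carry_out:
  rows:
    - [[0,0,0.001],[0,0,0],1]
    - [[0,0,0],[0,0,0],1]
    - [[0,0,0],[0,0,0],1]
    - [[0,0,0],[0,0,0],1]

```text
t: 19.4
ee_pos: [526.8, 27.2, 164.2]
orientation: [-3.142, 0.0, -0.0]
ft_force: [0.5, 1.2, -0.3]
width: 14.9
```

Run:
```python
from h import *
o=readout.get_obs();print(o['t'],o['ee_pos'],o['orientation'],o['ft_force'],o['width'])
s,_,_=snap('side','s15')
o=readout.get_obs();print(o['ft_force'])
cv2.imwrite('pics/z15.png',cv2.resize(s[150:250,240:340],(600,600),interpolation=cv2.INTER_CUBIC))
```

```text
19.4 [526.83237161  27.17818174 164.24881519] [-3.14156598e+00  2.58981925e-04 -3.08786674e-04] [ 0.52377641  1.24144486 -0.28443601] 14.869927286118104
[-0.03232559  0.05981594  0.44277784]
```

View pics/z15.png

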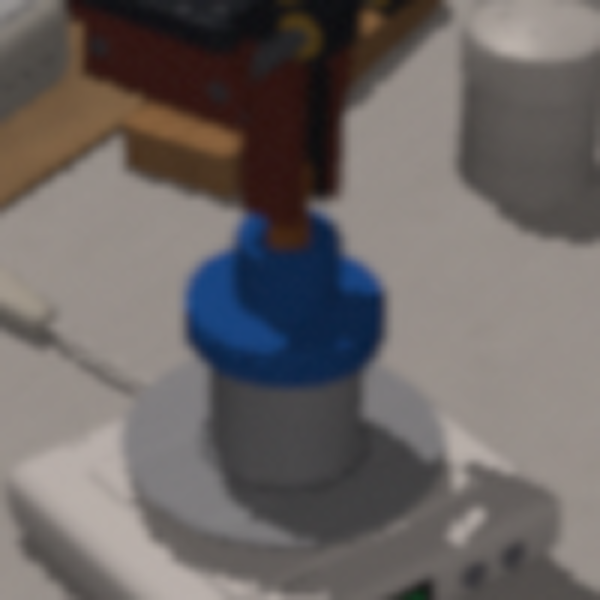

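The lids look seated and the force is near 0. I'll release and lift clear.

>>> carry_out:
  rows:
    - [[0,0,0],[0,0,0],0.7]
    - [[0,0,0],[0,0,0],0.5]
    - [[0,0,0],[0,0,0],0.2]
    - [[0,0,0],[0,0,0],0]
    - [[0,0,0],[0,0,0],0]
    - [[0,0,0],[0,0,0],0]
    - [[0,0,0],[0,0,0],0]
    - [[0,0,0],[0,0,0],0]
    - [[0,0,0],[0,0,0],0]
    - [[0,0,0],[0,0,0],0]
    - [[0,0,0],[0,0,0],0]
    - [[0,0,0],[0,0,0],0]

```text
t: 20.45
ee_pos: [526.7, 27.2, 164.2]
orientation: [-3.142, 0.0, 0.0]
ft_force: [0.2, 0.6, -0.2]
width: 87.8
```

>>> carry_out:
  rows:
    - [[0,0,-0.01],[0,0,0],0]
    - [[0,0,-0.02],[0,0,0],0]
    - [[0,0,-0.03],[0,0,0],0]
    - [[0,0,-0.03],[0,0,0],0]
    - [[0,0,-0.02],[0,0,0],0]
    - [[0,0,-0.01],[0,0,0],0]
    - [[0,0,0],[0,0,0],0]
    - [[0,0,0],[0,0,0],0]
    - [[0,0,0],[0,0,0],0]
    - [[0,0,0],[0,0,0],0]
    - [[0,0,0],[0,0,0],0]
    - [[0,0,0],[0,0,0],0]

```text
t: 21.45
ee_pos: [526.3, 27.2, 283.1]
orientation: [3.142, -0.0, -0.003]
ft_force: [0.2, 0.6, 0.2]
width: 88.2
```

Run:
```python
from h import *
import pickle
im,C,o=snap('wrist','w16');print(o['t'],o['ee_pos'],o['orientation'],o['ft_force'],o['width'])
pickle.dump((C,o),open('w16.pkl','wb'))
s,_,_=snap('side','s16')
p=proj(C,[[528,27,130]])[0].astype(int);print(p)
cv2.imwrite('pics/z16.png',np.hstack([cv2.resize(s[170:250,248:328],(400,400),interpolation=cv2.INTER_CUBIC),cv2.resize(im[p[1]-60:p[1]+60,p[0]-60:p[0]+60],(400,400),interpolation=cv2.INTER_CUBIC)]))
```

```text
21.45 [526.28271766  27.15297256 283.12389602] [ 3.14154448e+00 -2.88164665e-04 -3.05666259e-03] [0.20317874 0.59449406 0.20190067] 88.19638771888714
[280 191]
```

View pics/z16.png

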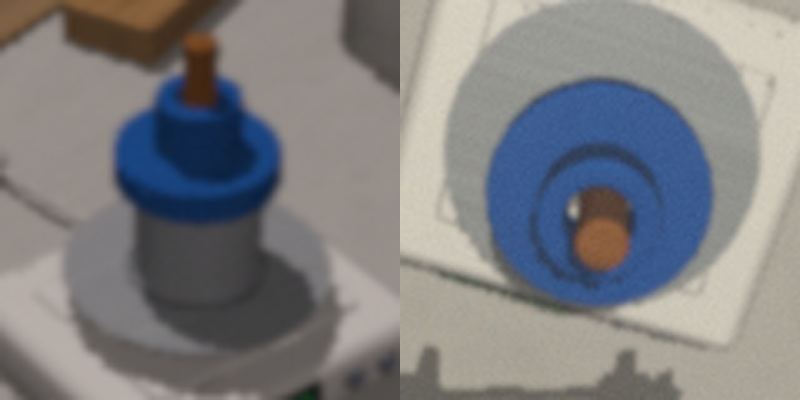

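Run:
```python
from h import *
import pickle
C,o=pickle.load(open('w16.pkl','rb'))
S=cam('side')
g=lambda C,uv:(lambda a:(a[0],a[1][0]))(ray(C,[uv]))
print('knob',tri([g(S,(288,178.4)),g(C,(280.9,204.5))]), onplane(C,[(280.9,204.5)],180), onplane(S,[(288,178.4)],180))
im=cv2.imread('pics/w16.png'); hsv=cv2.cvtColor(im,cv2.COLOR_BGR2HSV)
m=cv2.inRange(hsv,(95,120,40),(125,255,255)); m[:, :225]=0;m[:,335:]=0;m[:135]=0;m[240:]=0
c=max(cv2.findContours(m,cv2.RETR_EXTERNAL,cv2.CHAIN_APPROX_NONE)[0],key=cv2.contourArea)[:,0,:].astype(float)
for z in (118,123): print('skirt',z,rimfit(C,c,z))
# tin base/pan in side: project expected points
print(proj(S,[[525,29,64],[525,29,57],[525,29,180]]))
print(readout.get_obs()['ee_pos'])
```

```text
knob (array([527.86598257,  26.21762481, 177.02038752]), [np.float64(0.03659730514015868), np.float64(0.03659730514015638)]) [[528.74861555  26.18670887 180.        ]] [[525.24058967  30.17211227 180.        ]]
skirt 118 (array([527.41004777,  28.1573281 ]), np.float64(74.94239692758784))
skirt 123 (array([528.66986994,  28.11769126]), np.float64(73.79531959212424))
[[287.14034949 220.44408099]
 [287.06960253 222.81887895]
 [288.39858317 178.20602576]]
[526.51386548  27.14317496 283.56892447]
```

The knob top is on the pan axis at z≈177–180, so the lid is home (180 expected). The cover is about 1.5 mm off the knob in y, within its 3 mm clearance. I'll go down to the collar at TCP z≈130.

>>> carry_out:
  rows:
    - [[0,-0.0005,0.015],[0,0,0],0]
    - [[0,0,0.025],[0,0,0],0]
    - [[0,0,0.03],[0,0,0],0]
    - [[0,0,0.03],[0,0,0],0]
    - [[0,0,0.025],[0,0,0],0]
    - [[0,0,0.015],[0,0,0],0]
    - [[0,0,0.008],[0,0,0],0]
    - [[0,0,0.004],[0,0,0],0]
    - [[0,0,0],[0,0,0],0]
    - [[0,0,0],[0,0,0],0]
    - [[0,0,0],[0,0,0],0]
    - [[0,0,0],[0,0,0],0]

```text
t: 22.55
ee_pos: [527.5, 27.7, 133.2]
orientation: [-3.142, 0.0, -0.003]
ft_force: [0.1, -0.2, -0.3]
width: 87.7
```

Run:
```python
from h import *
o=readout.get_obs();print(o['t'],o['ee_pos'],o['orientation'],o['ft_force'],o['width'])
im,C,o=snap('wrist','w17');s,_,_=snap('side','s17')
cv2.imwrite('pics/z17.png',np.hstack([cv2.resize(s[150:250,238:338],(400,400),interpolation=cv2.INTER_CUBIC),cv2.resize(im[150:350,180:380],(400,400),interpolation=cv2.INTER_CUBIC)]))
```

```text
22.55 [527.46758618  27.6750085  133.24784025] [-3.14153162e+00  2.48052748e-04 -3.14733201e-03] [ 0.13938336 -0.1992019  -0.27403261] 87.70292090585491
```

View pics/z17.png

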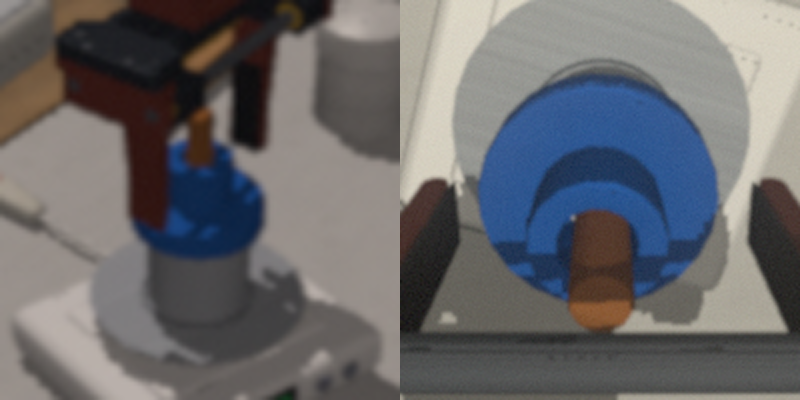

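The fingers straddle the collar centrally: the midpoint is at column 601 and the collar at 597. I'll close and wait.

>>> carry_out:
  rows:
    - [[0,0,0.001],[0,0,0],0.3]
    - [[0,0,0],[0,0,0],0.4]
    - [[0,0,0],[0,0,0],0.45]
    - [[0,0,0],[0,0,0],0.5]
    - [[0,0,0],[0,0,0],0.52]
    - [[0,0,0],[0,0,0],0.54]
    - [[0,0,0],[0,0,0],0.56]
    - [[0,0,0],[0,0,0],0.58]
    - [[0,0,0],[0,0,0],0.65]
    - [[0,0,0],[0,0,0],1]
    - [[0,0,0],[0,0,0],1]
    - [[0,0,0],[0,0,0],1]

```text
t: 23.65
ee_pos: [526.7, 27.7, 131.2]
orientation: [-3.142, 0.0, 0.0]
ft_force: [-0.2, -0.3, 0.4]
width: 39.5
```

>>> carry_out:
  rows:
    - [[0,0,0],[0,0,0],1]
    - [[0,0,0],[0,0,0],1]
    - [[0,0,0],[0,0,0],1]
    - [[0,0,0],[0,0,0],1]

```text
t: 23.98
ee_pos: [526.7, 27.7, 131.2]
orientation: [-3.142, 0.0, -0.0]
ft_force: [-0.8, 1.0, 0.6]
width: 39.4
```

Run:
```python
from h import *
o=readout.get_obs();print(o['t'],o['ee_pos'],o['orientation'],o['ft_force'],o['width'])
im,C,o=snap('wrist','w18');s,_,_=snap('side','s18')
cv2.imwrite('pics/z18.png',np.hstack([cv2.resize(s[150:250,238:338],(400,400),interpolation=cv2.INTER_CUBIC),cv2.resize(im[150:350,180:380],(400,400),interpolation=cv2.INTER_CUBIC)]))
```

```text
23.9833 [526.74365265  27.68238269 131.18211847] [-3.14154022e+00  3.32858050e-04 -8.13169343e-05] [-0.78100789  0.95512087  0.61948421] 39.449252394035234
```

View pics/z18.png

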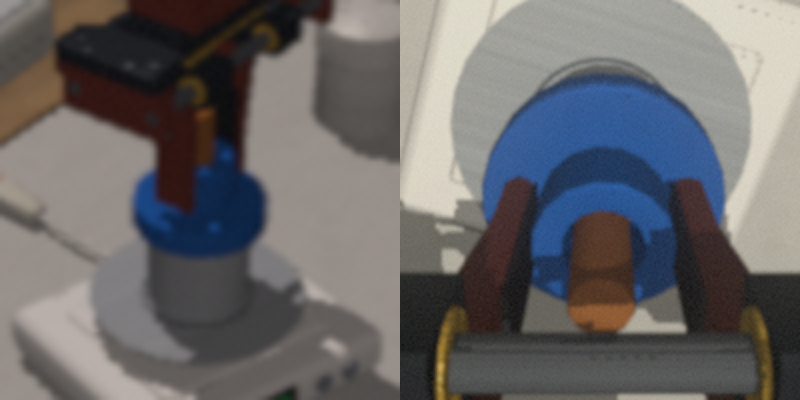

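The collar is held at 39.4 mm with the knob centred in the hole. I'll lift straight up slowly.

>>> carry_out:
  rows:
    - [[0,0,-0.001],[0,0,0],1]
    - [[0,0,-0.002],[0,0,0],1]
    - [[0,0,-0.003],[0,0,0],1]
    - [[0,0,-0.004],[0,0,0],1]
    - [[0,0,-0.004],[0,0,0],1]
    - [[0,0,-0.004],[0,0,0],1]
    - [[0,0,-0.004],[0,0,0],1]
    - [[0,0,-0.004],[0,0,0],1]
    - [[0,0,-0.004],[0,0,0],1]
    - [[0,0,0],[0,0,0],1]
    - [[0,0,0],[0,0,0],1]

```text
t: 25.0
ee_pos: [526.9, 27.6, 161.5]
orientation: [-3.142, 0.0, -0.001]
ft_force: [-0.7, 0.2, -0.8]
width: 39.3
```

Run:
```python
from h import *
o=readout.get_obs();print(o['t'],o['ee_pos'],o['orientation'],o['ft_force'],o['width'])
s,_,_=snap('side','s19')
cv2.imwrite('pics/z19.png',cv2.resize(s[140:250,233:343],(550,550),interpolation=cv2.INTER_CUBIC))
```

```text
25.0 [526.9161244   27.64476895 161.50138187] [-3.14159177e+00  2.96035482e-04 -1.01858342e-03] [-0.74083511  0.20475145 -0.83570505] 39.31485425836596
```

View pics/z19.png

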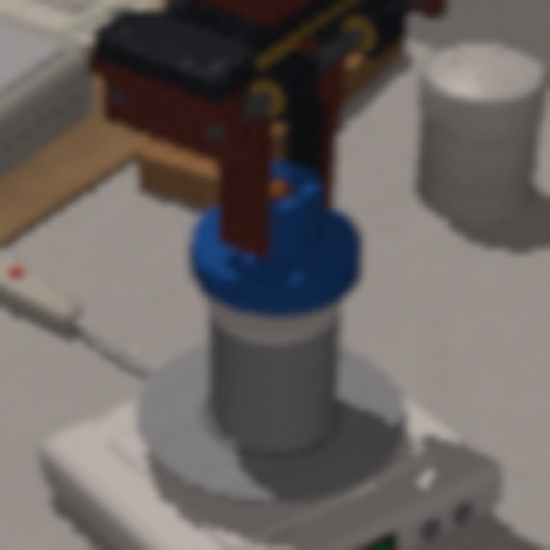

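The cover is coming off alone: the white lid's flange shows on the tin and the load is about 0.8 N. I'll keep lifting.

>>> carry_out:
  rows:
    - [[0,0,-0.003],[0,0,0],1]
    - [[0,0,-0.005],[0,0,0],1]
    - [[0,0,-0.006],[0,0,0],1]
    - [[0,0,-0.006],[0,0,0],1]
    - [[0,0,-0.006],[0,0,0],1]
    - [[0,0,-0.006],[0,0,0],1]
    - [[0,0,-0.006],[0,0,0],1]
    - [[0,0,-0.007],[0,0,0],1]
    - [[0,0,-0.007],[0,0,0],1]
    - [[0,0,-0.007],[0,0,0],1]
    - [[0,0,-0.007],[0,0,0],1]
    - [[0,0,-0.006],[0,0,0],1]

```text
t: 26.05
ee_pos: [526.8, 27.7, 234.1]
orientation: [-3.142, 0.0, -0.001]
ft_force: [-0.2, -0.1, -0.7]
width: 39.6
```

>>> carry_out:
  rows:
    - [[0,0,-0.004],[0,0,0],1]
    - [[0,0,-0.002],[0,0,0],1]
    - [[0,0,0],[0,0,0],1]
    - [[0,0,0],[0,0,0],1]
    - [[0,0,0],[0,0,0],1]
    - [[0,0,0],[0,0,0],1]
    - [[0,0,0],[0,0,0],1]
    - [[0,0,0],[0,0,0],1]
    - [[0,0,0],[0,0,0],1]

```text
t: 26.8
ee_pos: [526.7, 27.7, 239.0]
orientation: [3.142, -0.0, -0.0]
ft_force: [0.4, -0.0, -0.8]
width: 39.4
```

Run:
```python
from h import *
o=readout.get_obs();print(o['t'],o['ee_pos'],o['orientation'],o['ft_force'],o['width'])
im,C,o=snap('wrist','w20');s,_,_=snap('side','s20')
cv2.imwrite('pics/z20.png',np.hstack([cv2.resize(s[105:255,213:363],(400,400),interpolation=cv2.INTER_CUBIC),cv2.resize(im[50:390,110:450],(400,400),interpolation=cv2.INTER_AREA)]))
```

```text
26.8 [526.65237086  27.66141294 239.01188496] [ 3.14158264e+00 -2.86891960e-04 -4.88090745e-04] [ 0.36721875 -0.00097118 -0.84803901] 39.43182573199635
```

View pics/z20.png

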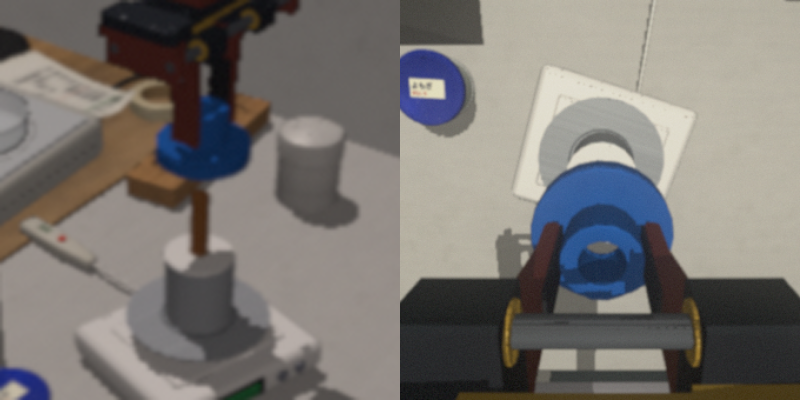

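View pics/s20.png

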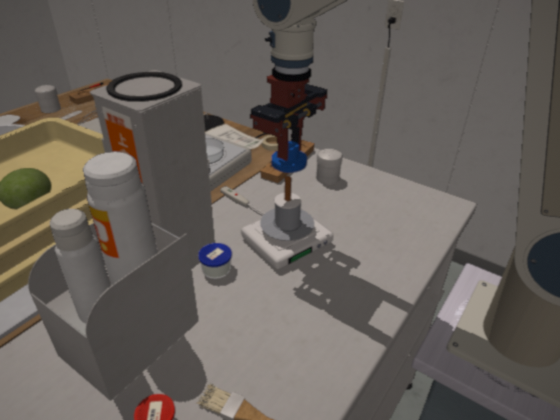

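The cover is clear of the knob and level. The inner lid is flush on the tin: the knob top in the side view is at (288.4,177), against about (288.4,177.7) predicted for the pan axis. The bystanders haven't moved. I'll hand in.

Run:
```python
from workcell import readout, close_job
o=readout.get_obs();print(o['t'],o['qvel'].round(3),o['width'])
print(close_job())
```

```text
26.9 [-0.    -0.     0.001 -0.001 -0.001 -0.   ] 38.784439684974465
the job is handed in; nothing more can be done
None
```

The job is done and handed in at 26.9 s. The tin stands on the pan closed by the inner lid alone, and the arm still holds the blue cover level above it. I placed the open tin in the pan's ring and let go. I then carried both lids over by the knob, lowered them until the wrist load fell to about zero, and released. Last, I lifted the cover off by its collar.

**Last checks**
- **Cover:** held at 39.4 mm with about 0.8 N on the wrist, which fits the cover alone. By the lift distance it is about 35 mm clear above the knob; I did not measure that gap separately.
- **Lid:** seated flush. After I let go of the lids, the knob top measured 177–180 mm high, against about 180 mm expected.
- **Tin:** in the middle of the pan. The side view agrees to about 1 mm.
- **Bystanders:** the shaker, tub and thermometer look unmoved.
- **Pan:** forces while lowering stayed within the weights of the tin and lids, so the pan should not have reached its stop. I had no direct reading of the pan.

**What disagreed**
- The wrist and fixed cameras differed by 2–4 mm, so I worked from differences between positions. By the wrist camera alone, the tin was about 1.5–2 mm off centre when I placed it.
- On the knob grasp, the fingers only finished closing as the lift began. The grip was therefore a few millimetres higher than planned, but both lids came up level.

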